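Load the vial block, then free the sagging gate bolt and hold the guard ajar

ROBOT

A 6-joint arm with a two-finger parallel gripper is mounted at the origin on a cart in front of the work surface, level with it; the furniture and walls round the work are solid. World frame = base frame: x ahead of the robot, y to its left, z up, the work surface at z = 0. Lengths are in mm, angles in rad, forces in N, time in s.
With the tool pointing down it reaches from about 350 to 875 mm from the base axis. Payload 4.2 kg.
Tool frame: the origin (TCP) lies midway between the tips of the shut fingers; the grasp point (between the pads) lies 19 mm behind it; y points along the fingers, x is the direction in which the jaws open and shut, and the axes are right-handed (so a half turn about y gives the same grasp; the last joint's range is limited). The gripper opens to 85 mm and grips with 20 to 120 N. Pads are 22 mm wide; open, the fingers measure 114 mm over their backs; the gripper's body (76 mm by 85 mm) begins 54 mm behind the grasp point. The pads swing forward as they close: fully open they stand 13 mm farther back than shut.
Start: joints at [1.502, 0.385, 0.008, 0, -1.194, -0.259], TCP at [201.193, 591.71, 231.312] pointing down, gripper open.
Joint ranges: [-3.14, 3.14], [-1.21, 2.06], [-1.07, 1.41], [-3.16, 2.05], [-2.99, -0.16], [-3.1, 3.1]. Speed limits (rad/s): [2.79, 2.79, 3.14, 3.14, 3.14, 3.14].

INTERFACE

Orientations are given as a unit quaternion [x, y, z, w].
In Python, from bench import read_state, get_image, job_done gives the robot as it stands.
- The arm moves only by the tool play_rows, never from a script. Its argument "series" is a list of rows, each a list of 7 numbers: the shift along the tool's x, y, z in m, then the turn, a rotation vector about the tool's x, y, z in rad, then the finger opening in m, from 0 to 0.0854. In form: [[x, y, z, wx, wy, wz, claw], ...]. A call has 1 to 10 rows; each row shifts and turns the pose as measured when the row begins, along the tool's axes as they then stand; what a row does not reach is not made up. A row lasts 1/10 s, in which the tool goes at most 50 mm and 8.59 degrees, less where a joint would pass 70% of its speed; a pose out of reach is approached as far as the arm can. A call with a gripper value outside its range is refused whole. The fingers move at their own pace and stop on an object; the grip force is fixed at half the most. Time passes only in rows, so rows that do not move let the fingers close. It gives the time, the measured TCP pose, the force and the opening at its end, in the units of the state.
- read_state(): the state, without advancing time (a new reading comes with each control period).
- get_image(name): name is "scene" or "top" or "wrist"; returns a dict with "color" (400x640x3 uint8, red, green, blue), "intrinsics" (3x3 intrinsics, pixels), "origin" and "orientation" of the camera in the world. Camera axes: x right, y down, z forward; pixel columns grow to the right and rows downward; lengths in mm; the calibration is good to about 2 mm. A picture is of the moment at which its call begins. There is no depth.
- job_done(): hands the job in, once; it reports no verdict.
The state is a dict: "clock": time; "joints": joint angles; "joint_vel": joint speeds; "joint_efforts": joint torques, N m; "position": TCP position; "ee_rot": TCP orientation; "contact_force": force on the tool from outside, world axes, zero at the start; "wrist_torque": the same for the moment, N m; "gripper_width": finger opening in mm.
Only numpy, scipy, OpenCV 4.12 (cv2) and the standard library are available. Lean on these libraries where they do the work, as an engineer would, in place of code of your own. Each camera call takes 0.05 s, during which the arm holds its last target. There are 200 camera calls.

TASK

Stand the two white-capped glass vials upright, one by one, fully home in the two bores of the aluminium block. Then take the red grip of the sagging bolt on the little sample guard, lift the bolt so that its brass collar passes over the bent keeper tab while you draw it back, and swing the sprung gate open towards you by about 30 degrees so that I can slide the block in. Finish while still gripping the red grip and holding the gate ajar; leave the other things on the bench where they are.

Things in the scene. Friction and masses are not known exactly. Their poses are not given: they have to be found in the camera images.
- vial_a: one of the two white-capped glass vials (pale contents); origin at the centre of its underside, z up along its axis. The two vials are alike in size; either may go in either bore
- vial_b: the other white-capped glass vial (yellowish contents); origin at the centre of its underside, z up along its axis
- vial_a_center (a point): centre of vial_a, 28.5 mm above its foot. Round body 27 mm in diameter up to 47 mm, white cap 21.6 mm in diameter from 47 to 57 mm; stands on the bench; 30 to 55 g
- vial_b_center (a point): centre of vial_b, 28.5 mm above its foot; same sizes as vial_a
- block: loose aluminium block, 52 (its x) x 112 (its y) x 28 mm high, about 0.6 kg, with two round bores open at the top on its y axis, 56 mm apart; origin at the centre of its underside. Each bore is 30 mm in diameter and 20 mm deep (its floor 8 mm above the block's underside), so a seated vial stands with its centre 8.5 mm above the block's top
- block_hole0 (a point): centre of the mouth of one bore (block +y side), at the block's top, 28 mm above the bench
- block_hole1 (a point): centre of the mouth of the other bore (block -y side)
- guard: grey fence with clear panels, fixed to the bench, 224 mm wide (its y), 90 mm deep (its x) and 125 mm high; origin on the bench under the middle of its gate. Its x points from the gate to the back, away from the robot; its y to the left. The dark-framed gate (12 mm thick, from 28 to 120 mm above the bench) closes its front, is hinged at its left end and latched to the right post
- gate_hinge (a point): on the upright hinge line of the gate, at guard x = 0, y = +90 mm, 162 mm above the bench
- gate (a joint): opening angle of the gate, rad: 0 shut, grows as the right end of the gate swings out towards the robot (clockwise seen from above), up to 1.3. A spring in the hinge shuts it with 0.15 N m when shut and 0.28 N m at 0.52 rad: about 3 N at the red grip with the bolt drawn back
- bolt_pull (a joint): how far the bolt is drawn back along the gate, m: 0 latched, grows towards the hinge (guard +y when the gate is shut), stop at 0.040; about 1 N of friction. Its nose is clear of the keeper and the gate free from about 0.023
- bolt: the sagging bolt on the gate's front face: steel rod 10 mm in diameter, 100 mm above the bench, with a brass collar near its nose and an upright red grip. It slides along the gate and can be lifted up to 22 mm in its tall guides (about 1.2 N of weight); it drops again if not held up
- bolt_knob (a point): centre of the red grip, an upright round bar 16 mm in diameter and 40 mm high (142 to 182 mm above the bench when the bolt lies low), free on all sides; at guard x = -24, y = -30 mm when latched. The parts below it (guides, keeper cheek, fence) reach at most 134 mm above the bench
- bolt_collar (a point): centre of the brass collar, 26 mm in diameter, 6 mm thick along the rod; at guard x = -24, y = -108 mm, 100 mm above the bench when latched. It must rise 7 mm or more (10 to 15 mm is comfortable) to pass the tab as the bolt is drawn back; unlifted, the tab stops it after 2 mm. Once drawn back 15 mm it is past the tab
- keeper_tab (a point): middle of the top edge of the bent keeper tab on the right post, 94 mm above the bench, at guard x = -24, y = -100 mm; it stands in the way of the collar. A steel cheek in front of the rod (guard y -121 to -95 mm) keeps the gate shut until the nose is drawn out from behind it
- tape_roll: bystander: yellow tape roll, 61 mm across, 18 mm high, origin at its underside
- slide_box: bystander: slide box 34 x 82 x 33 mm, origin at its underside
- beaker: bystander: beaker 54 mm across, 79 mm high, origin at its underside
- dropper: bystander: amber dropper bottle, 33 mm across, 99 mm high, origin at its underside

How it is judged (in metres and radians):
On the way, in this order (a step that is already met when the one before it is completed fails the run):
1. both vials stand home in the bores, let go ((((horizontal distance between vial_a_center and block_hole0 below 0.005 m and z of vial_a_center in the frame of block_hole0 below 0.0125 m and angle between vial_a_center's own z axis and vertical below 0.15 rad) and (horizontal distance between vial_b_center and block_hole1 below 0.005 m and z of vial_b_center in the frame of block_hole1 below 0.0125 m and angle between vial_b_center's own z axis and vertical below 0.15 rad)) or ((horizontal distance between vial_a_center and block_hole1 below 0.005 m and z of vial_a_center in the frame of block_hole1 below 0.0125 m and angle between vial_a_center's own z axis and vertical below 0.15 rad) and (horizontal distance between vial_b_center and block_hole0 below 0.005 m and z of vial_b_center in the frame of block_hole0 below 0.0125 m and angle between vial_b_center's own z axis and vertical below 0.15 rad))) and contact force between the fingers and vial_a below 0.1 N and contact force between the fingers and vial_b below 0.1 N), for 0.2 s.
2. the brass collar is lifted and over the keeper tab (height (world z) of bolt_collar above 0.105 m and value of joint bolt_pull above 0.006 m and value of joint gate below 0.15 rad), for 0.02 s.
3. the bolt is drawn back clear of the keeper (value of joint bolt_pull above 0.022 m), for 0.1 s.
At the end, for the whole second after the job is handed in: Both vials still stand home in the bores (centre within 5 mm of the bore's axis, within 4 mm of full depth, tilted less than 0.15 rad); the bolt is drawn back more than 15 mm; the fingers hold the bolt (more than 1 N) and keep the gate still at 0.35 to 0.70 rad (20 to 40 degrees) (all of step 1 and value of joint gate between 0.35 and 0.7 rad and velocity of joint gate between -0.05 and 0.05 rad/s and value of joint bolt_pull above 0.015 m and contact force between the fingers and bolt above 1 N); the arm keeps its last pose, push and grip.
It fails at once if the tape roll is moved more than 30 mm (distance of tape_roll from where it was at the start of the episode above 0.03 m).
It fails at once if the slide box is moved more than 30 mm (distance of slide_box from where it was at the start of the episode above 0.03 m).
It fails at once if the beaker is moved more than 30 mm (distance of beaker from where it was at the start of the episode above 0.03 m).
It fails at once if the dropper is moved more than 30 mm (distance of dropper from where it was at the start of the episode above 0.03 m).
It also fails if it takes over 61 s, if anything falls off the work surface, if the arm or the gripper's body presses on something with over 40 N, if the wrist force passes 120 N, or if a joint passes its speed limit or range.

## Working session

There is one attempt and no reset: what is moved stays moved. The work goes in short steps, Python scripts to look and compute and a tool call to move; the robot and the scene stay as the last step left them, time stands still between calls to the robot, and variables do not carry over. Pictures are saved under pics/ and viewed, about 8 in all and at most 12, crops included, and the job is handed in when it is done.

Besides the shell and the picture viewer there is one more tool, called after ">>>" as name(argument=value, ...) on one line, values as JSON. play_rows: Moves the arm, as the interface text tells. Its arguments: {"type":"object","properties":{"series":{"type":"array","items":{"type":"array","items":{"type":"number"}}}},"required":["series"]}

```bash
mkdir -p pics
cat > h.py <<'E'
import numpy as np, cv2
from scipy.spatial.transform import Rotation as R
from bench import read_state, get_image, job_done
def snap(n,f):
    d=get_image(n); cv2.imwrite(f'pics/{f}.png',d['color'][:,:,::-1]); np.savez(f'pics/{f}.npz',**{k:np.array(v) for k,v in d.items()}); return d
def load(f): return np.load(f'pics/{f}.npz')
def Rm(d):
    o=np.array(d['orientation'],float); return R.from_quat(o).as_matrix() if o.size==4 else o
def ray(d,u,v):
    r=Rm(d)@np.linalg.inv(np.array(d['intrinsics']))@np.array([u,v,1.]); return np.array(d['origin'],float),r/np.linalg.norm(r)
def onz(d,u,v,z):
    o,r=ray(d,u,v); return o+r*(z-o[2])/r[2]
def tri(obs):
    A=np.zeros((3,3));b=np.zeros(3);L=[]
    for d,u,v in obs:
        o,r=ray(d,u,v);P=np.eye(3)-np.outer(r,r);A+=P;b+=P@o;L.append((P,o))
    p=np.linalg.solve(A,b); return p,[np.linalg.norm(P@(p-o)) for P,o in L]
def proj(d,p):
    q=np.array(d['intrinsics'])@(Rm(d).T@(np.array(p,float)-np.array(d['origin'],float))); return q[:2]/q[2]
E
python3 - <<'E'
from h import *
print(read_state())
for n in ['scene','top','wrist']:
    d=snap(n,n+'0'); print(n,d['origin'],d['orientation'],d['intrinsics'])
a=np.hstack([cv2.imread(f'pics/{n}0.png') for n in ['scene','top']])
E
```

```text
{'clock': 0.0, 'joints': array([ 1.50163182e+00,  3.85588879e-01,  6.61477368e-03, -5.04737610e-04,
       -1.19401654e+00, -2.58592006e-01]), 'joint_vel': array([ 0.00070632, -0.00044689,  0.00144234,  0.00070902,  0.00306165,
       -0.00064037]), 'joint_efforts': array([ 1.89476837e-04, -3.92293382e+01,  1.88398182e+01,  4.18614954e+00,
       -4.68139333e-03,  2.02665873e-06]), 'position': array([200.99637177, 591.17230164, 230.1969086 ]), 'ee_rot': array([ 0.41229643, -0.57441949,  0.57540416, -0.41105226]), 'contact_force': array([ 0.42870381, -0.13131406,  0.04362566]), 'wrist_torque': array([0.05645535, 0.06049056, 0.00290888]), 'gripper_width': 85.53143847944595}
scene [ -541.5846348  -1042.38319162   855.84163696] [ 0.78140383 -0.32454943  0.20888165 -0.49035108] [[494.0882676    0.         318.34330942]
 [  0.         494.0882676  206.32117924]
 [  0.           0.           1.        ]]
top [ 373.24509975   37.04185536 1504.1380344 ] [-0.69600344  0.71506767 -0.0522247   0.0391154 ] [[409.30661892   0.         319.94629781]
 [  0.         409.30661892 196.00472329]
 [  0.           0.           1.        ]]
wrist [268.34013447 568.61135014 373.10853378] [-0.57552356  0.80558582  0.11372189 -0.08289423] [[339.52439561   0.         318.72651262]
 [  0.         339.52439561 199.40598316]
 [  0.           0.           1.        ]]
```

View pics/top0.png

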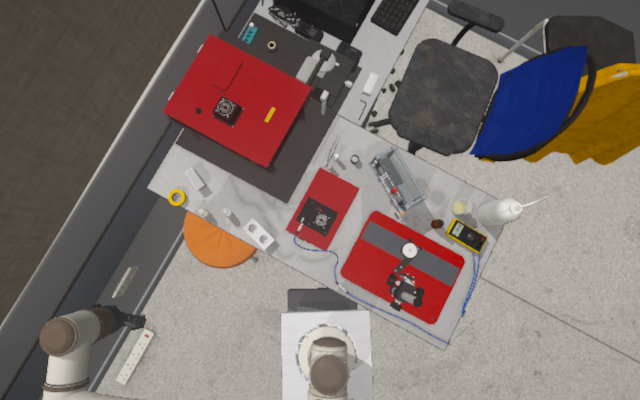

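View pics/scene0.png

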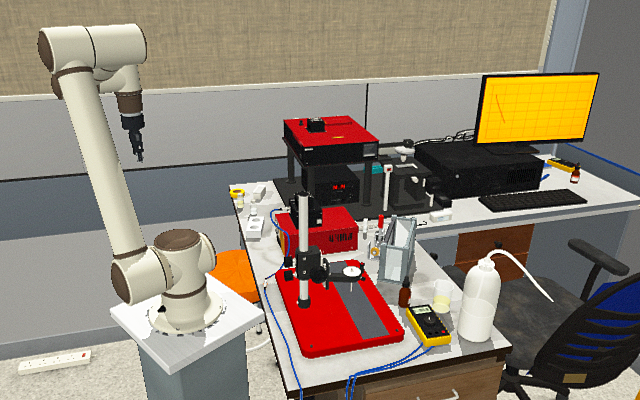

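The top view shows the tape at (177,197), slide box (195,180), vials near (204,213) and (228,215), block (259,233), guard (397,183) with red grip (393,190), dropper (437,223) and beaker (461,207). Next I'll enlarge crops of both views.

Run:
```python
from h import *
t=cv2.imread('pics/top0.png');s=cv2.imread('pics/scene0.png')
f=lambda im,x,y,w,h,k:cv2.resize(im[y:y+h,x:x+w],None,fx=k,fy=k,interpolation=cv2.INTER_CUBIC)
a=f(t,160,165,130,97,3);b=f(t,350,140,130,97,3)
c=f(s,225,175,100,75,4)[:291,:390];e=f(s,350,205,110,110,3.6)[:291,:390]
a,b,c,e=[cv2.resize(i,(390,291)) if i.shape[:2]!=(291,390) else i for i in (a,b,c,e)]
cv2.imwrite('pics/crop1.png',np.vstack([np.hstack([a,b]),np.hstack([c,e])]))
for p in [(204,213),(228,215),(248,224),(268,240),(177,197),(195,180)]: print(p,onz(load('top0'),*p,28).round())
for p in [(393,190),(397,183),(437,223),(461,207)]: print(p,onz(load('top0'),*p,160).round())
```

```text
(204, 213) [514. 426.  28.]
(228, 215) [504. 340.  28.]
(248, 224) [470. 268.  28.]
(268, 240) [411. 197.  28.]
(177, 197) [575. 524.  28.]
(195, 180) [635. 460.  28.]
(393, 190) [ 561. -234.  160.]
(397, 183) [ 585. -249.  160.]
(437, 223) [ 448. -374.  160.]
(461, 207) [ 499. -458.  160.]
```

View pics/crop1.png

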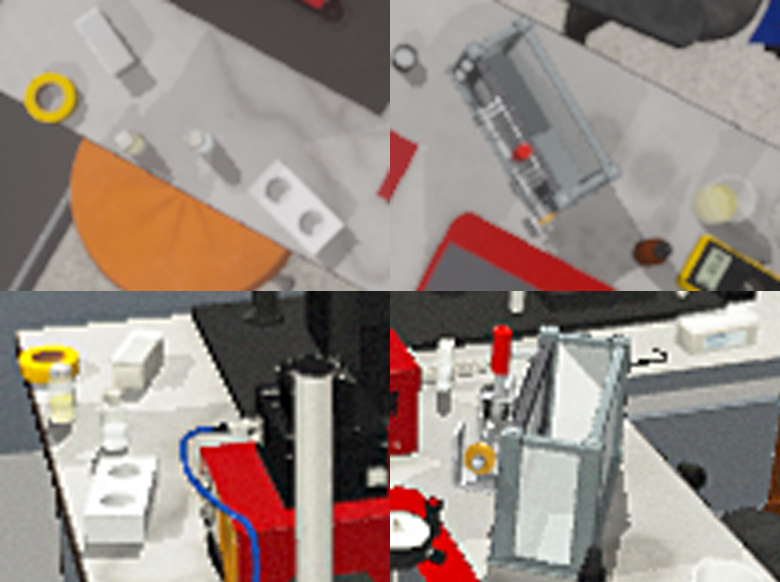

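Both vials stand upright: yellow one capped at about top (202,212), pale one at (225,211). The block's bores are near (253,228) and (264,239). The red grip is upright on the gate's front, and the collar faces the scene camera on the guard's near/right end. Next I'll move the wrist camera over the vials.

```bash
cat >> h.py <<'E'
def tool():
    s=read_state(); return s['position'],R.from_quat(s['ee_rot']),s
def plan(p,jaw=None,step=45,deg=8,q=None):
    """rows to reach TCP p (mm), pointing down, jaw = world angle(deg) of tool x (mod 180)"""
    P,Q,s=tool(); T=q if q is not None else Q
    if jaw is not None:
        best=None
        for a in (jaw,jaw+180):
            a=np.radians(a); x=np.array([np.cos(a),np.sin(a),0]); y=np.array([0,0,-1.]); z=np.cross(x,y)
            c=R.from_matrix(np.stack([x,y,z],1)); m=(Q.inv()*c).magnitude()
            if best is None or m<best[0]: best=(m,c)
        T=best[1]
    w=(Q.inv()*T).as_rotvec(); d=np.array(p)-P
    n=max(1,int(np.ceil(max(np.linalg.norm(d)/step,np.degrees(np.linalg.norm(w))/deg))))
    for i in range(n):
        Qi=Q*R.from_rotvec(w*i/n); print([round(float(v),4) for v in np.r_[Qi.inv().apply(d/n)/1000,w/n]])
E
python3 - <<'E'
from h import *
P,Q,s=tool(); print(Q.as_matrix().round(3))
d=load('wrist0'); print('cam in tool',Q.inv().apply(d['origin']-P), (Q.inv().as_matrix()@Rm(d)).round(3))
plan([430,400,260],-45)
E
```

```text
[[-0.322 -0.     0.947]
 [-0.947 -0.002 -0.322]
 [ 0.002 -1.     0.   ]]
cam in tool [ 6.06261177e-02 -1.42637301e+02  7.09847438e+01] [[ 1.    -0.002  0.   ]
 [-0.001 -0.279  0.96 ]
 [-0.002 -0.96  -0.279]]
[0.0134, -0.0037, 0.0348, 0.0001, -0.1392, 0.0002]
[0.0181, -0.0037, 0.0326, 0.0001, -0.1392, 0.0002]
[0.0225, -0.0037, 0.0298, 0.0001, -0.1392, 0.0002]
[0.0264, -0.0037, 0.0264, 0.0001, -0.1392, 0.0002]
[0.0298, -0.0037, 0.0224, 0.0001, -0.1392, 0.0002]
[0.0326, -0.0037, 0.0181, 0.0001, -0.1392, 0.0002]
[0.0348, -0.0037, 0.0134, 0.0001, -0.1392, 0.0002]
[0.0363, -0.0037, 0.0084, 0.0001, -0.1392, 0.0002]
```

>>> play_rows(series=[[0.0134, -0.0037, 0.0348, 0, -0.139, 0, 0.085], [0.0181, -0.0037, 0.0326, 0, -0.139, 0, 0.085], [0.0225, -0.0037, 0.0298, 0, -0.139, 0, 0.085], [0.0264, -0.0037, 0.0264, 0, -0.139, 0, 0.085], [0.0298, -0.0037, 0.0224, 0, -0.139, 0, 0.085], [0.0326, -0.0037, 0.0181, 0, -0.139, 0, 0.085], [0.0348, -0.0037, 0.0134, 0, -0.139, 0, 0.085], [0.0363, -0.0037, 0.0084, 0, -0.139, 0, 0.085], [0, 0, 0, 0, 0, 0, 0.085]])

```text
clock: 1.05
position: [439.7, 397.1, 257.2]
ee_rot: [0.663, -0.254, 0.254, -0.657]
contact_force: [0.0, -0.5, -0.1]
gripper_width: 84.6
```

Run:
```python
from h import *
P,Q,s=tool();print(P,Q.as_matrix()[:,0],s['clock']); snap('wrist','w1')
```

```text
[439.74040271 397.10615616 257.17802182] [ 0.74145944 -0.67099078  0.00304647] 1.05
```

View pics/w1.png

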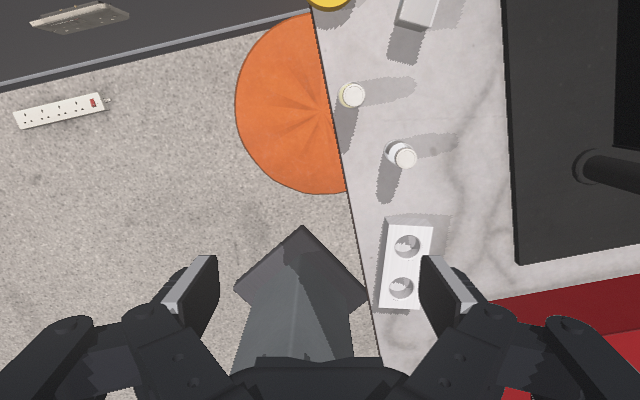

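The wrist view shows the yellow vial's cap at (352,94), the pale one's at (404,156), and the block's top with corners near (388,216), (435,226), (423,310), (379,303) and bores at (407,246) and (400,288).

```bash
cat >> h.py <<'E'
def circ(d,u,v,rng,win=22):
    """bright cap disc near u,v"""
    im=d['color'];u,v=int(u),int(v);c=im[v-win:v+win,u-win:u+win].astype(np.uint8)
    g=cv2.cvtColor(cv2.resize(c,None,fx=4,fy=4,interpolation=cv2.INTER_CUBIC),cv2.COLOR_RGB2GRAY)
    h=cv2.HoughCircles(g,cv2.HOUGH_GRADIENT,1.5,60,param1=120,param2=15,minRadius=int(rng[0]*4),maxRadius=int(rng[1]*4))
    return None if h is None else [(x/4+u-win-.375,y/4+v-win-.375,r/4) for x,y,r in h[0][:3]]
E
python3 - <<'E'
from h import *
d=load('w1')
for n,p,z,D in [('yellow',(352,94),57,21.6),('pale',(404,156),57,21.6),('b1',(407,246),28,30),('b2',(400,288),28,30)]:
    X=onz(d,*p,z);r=D/2*339.5/np.linalg.norm(X-d['origin'])
    print(n,X.round(1),round(r,1),circ(d,*p,(r*.85,r*1.2)))
im=d['color'];g=im.min(2);m=cv2.inRange(g,222,255);cs,_=cv2.findContours(m,0,2)
for c in cs:
    a=cv2.contourArea(c)
    if a>120:
        r=cv2.minAreaRect(c);print(a,np.array(r[0]).round(1),np.array(r[1]).round(1),round(r[2],1)); 
        if a>2000: print(onz(d,*r[0],28)); B=np.array([onz(d,*q,28) for q in cv2.boxPoints(r)]);print(B.round(1))
E
```

```text
yellow [514.6 430.8  57. ] 10.7 [(np.float32(353.4375), np.float32(94.6875), np.float32(11.2875))]
pale [514.6 349.7  57. ] 10.2 [(np.float32(406.1875), np.float32(158.5625), np.float32(10.3))]
b1 [452.7 253.6  28. ] 12.1 [(np.float32(408.4375), np.float32(245.5625), np.float32(11.15))]
b2 [411.3 214.6  28. ] 11.4 [(np.float32(400.3125), np.float32(285.6875), np.float32(12.5375))]
3097.0 [405.3 266.7] [43.4 85.5] 7.2
[434.30216688 233.2596326   28.        ]
[[374.8 212.2  28. ]
 [456.5 292.1  28. ]
 [489.5 252.8  28. ]
 [410.1 169.2  28. ]]
142.5 [405.9 156.7] [16.5 17.4] 26.6
182.0 [ 56.6 104.9] [ 9.2 87.1] 78.8
236.0 [354.5  94.5] [19. 21.] 0.0
```

Run:
```python
from h import *
plan([511,348,125],-45.5)
```

```text
[0.0217, 0.033, 0.0032, 0.0023, 0.0143, 0.0007]
[0.0217, 0.033, 0.0035, 0.0023, 0.0143, 0.0007]
[0.0217, 0.033, 0.0037, 0.0023, 0.0143, 0.0007]
[0.0217, 0.033, 0.0039, 0.0023, 0.0143, 0.0007]
```

>>> play_rows(series=[[0.0217, 0.033, 0.0032, 0.0023, 0.0143, 0.0007, 0.06], [0.0217, 0.033, 0.0035, 0.0023, 0.0143, 0.0007, 0.06], [0.0217, 0.033, 0.0037, 0.0023, 0.0143, 0.0007, 0.06], [0.0217, 0.033, 0.0039, 0.0023, 0.0143, 0.0007, 0.06], [0, 0, 0, 0, 0, 0, 0.06]])

```text
clock: 1.6
position: [509.9, 351.3, 121.0]
ee_rot: [-0.65, 0.275, -0.274, 0.653]
contact_force: [-1.7, -0.0, -0.0]
gripper_width: 59.8
```

```bash
cat >> h.py <<'E'
def cap(d,X,thr=222):
    """centroid of bright cap-top blob nearest predicted projection"""
    p=proj(d,X);m=cv2.inRange(np.array(d['color']).min(2),thr,255);n,l,st,ce=cv2.connectedComponentsWithStats(m)
    return p,[(ce[i].round(1),st[i].tolist()) for i in range(1,n) if st[i,4]>60 and np.linalg.norm(ce[i]-p)<60]
E
python3 - <<'E'
from h import *
P,Q,s=tool();print(P,Q.as_matrix()[:,0],s['gripper_width']); d=snap('wrist','w2')
print(cap(d,[513,350,57])); print(cap(d,[514,430,57]))
p=proj(d,[513,350,57]);r=10.8*339/np.linalg.norm(d['origin']-[513,350,57]);print(r,circ(d,*p,(r*.85,r*1.3),40))
E
```

```text
[509.91869654 351.26325305 120.95823552] [ 0.69788018 -0.71620687 -0.00331226] 59.819302375803524
(array([323.53847311, 213.84361315]), [(array([328. , 193.2]), [313, 187, 31, 16, 284]), (array([328.8, 204.5]), [315, 200, 30, 16, 81]), (array([333.3, 215.5]), [320, 204, 22, 25, 295])])
(array([228.8865465 , 123.93023853]), [(array([232.7, 121.2]), [215, 105, 34, 33, 642])])
16.77857802413991 [(np.float32(329.3125), np.float32(212.5625), np.float32(16.3875)), (np.float32(327.8125), np.float32(194.5625), np.float32(16.425)), (np.float32(322.5625), np.float32(235.4375), np.float32(16.3875))]
```

View pics/w2.png

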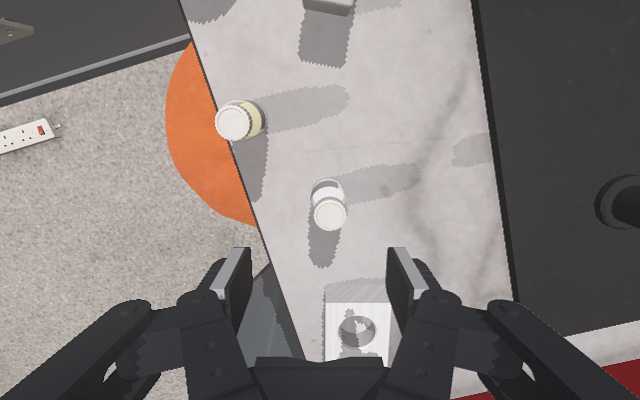

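The pale vial's cap top is at (330,214), the yellow's at (233,122). I'll triangulate with w1.

Run:
```python
from h import *
a,b=load('w1'),load('w2')
print(tri([(a,405.2,157.2),(b,330,214.5)])); print(onz(b,330,214.5,57))
print(tri([(a,353,94.5),(b,232.7,121.5)])); print(onz(b,232.7,121.5,57))
X=onz(b,330,214.5,57)
plan([X[0],X[1],25],-45.5)
```

```text
(array([514.92782637, 346.33654281,  53.58164037]), [np.float64(0.4877001547672425), np.float64(0.4877001547673027)])
[515.57696667 346.71473517  57.        ]
(array([515.56566911, 429.7001365 ,  52.52883823]), [np.float64(0.26609848511137685), np.float64(0.2660984851112322)])
[516.67127381 429.28132076  57.        ]
[0.0028, 0.0329, -0.0005, -0.0028, -0.0007, -0.0009]
[0.0027, 0.0329, -0.0005, -0.0028, -0.0007, -0.0009]
[0.0027, 0.0329, -0.0004, -0.0028, -0.0007, -0.0009]
```

>>> play_rows(series=[[0.0082, 0, -0.0014, -0.0084, -0.002, -0.0027, 0.06], [0, 0.033, 0, 0, 0, 0, 0.06], [0, 0.033, 0, 0, 0, 0, 0.06], [0, 0.027, 0, 0, 0, 0, 0.06], [0, 0, 0, 0, 0, 0, 0.06]])

```text
clock: 2.15
position: [518.1, 354.8, 38.4]
ee_rot: [-0.647, 0.268, -0.274, 0.659]
contact_force: [-0.8, -0.3, 0.2]
gripper_width: 60.4
```

Run:
```python
from h import *
plan([515.3,346.6,24],-45.5)
```

```text
[0.0038, 0.0143, -0.008, -0.018, 0.007, 0.001]
```

>>> play_rows(series=[[0.0038, 0.0143, -0.008, -0.018, 0.007, 0.001, 0.06], [0, 0, 0, 0, 0, 0, 0.06]])

```text
clock: 2.35
position: [516.0, 348.7, 26.8]
ee_rot: [-0.651, 0.272, -0.273, 0.654]
contact_force: [-1.2, 0.4, -0.0]
gripper_width: 60.0
```

Run:
```python
from h import *
print(tool()[0]);plan([515.3,346.6,24],-45.5)
```

```text
[516.0494021  348.66050236  26.81685885]
[0.0009, 0.0028, -0.002, -0.0042, 0.0019, 0.0002]
```

>>> play_rows(series=[[0.0009, 0.0028, -0.002, -0.0042, 0.0019, 0.0002, 0.04], [0, 0, 0, 0, 0, 0, 0.02], [0, 0, 0, 0, 0, 0, 0.01], [0, 0, 0, 0, 0, 0, 0.01], [0, 0, 0, 0, 0, 0, 0.01]])

```text
clock: 2.85
position: [517.5, 348.7, 28.9]
ee_rot: [-0.649, 0.272, -0.274, 0.655]
contact_force: [0.8, -0.3, -0.4]
gripper_width: 24.3
```

Run:
```python
from h import *
P,Q,s=tool();print(P,Q.as_matrix().round(3),s['gripper_width'],s['contact_force'])
plan([P[0],P[1],110],-45.5)
```

```text
[517.48533677 348.72918672  28.91417381] [[ 0.701  0.006  0.713]
 [-0.713  0.006  0.701]
 [ 0.    -1.     0.009]] 24.28279164380369 [ 0.81104646 -0.25324299 -0.37445093]
[0.0, -0.0405, 0.0004, -0.0044, 0.0003, 0.0001]
[0.0, -0.0405, 0.0002, -0.0044, 0.0003, 0.0001]
```

>>> play_rows(series=[[0, 0, 0, 0, 0, 0, 0.01], [0, 0, 0, 0, 0, 0, 0.01]])

```text
clock: 3.05
position: [517.5, 348.7, 29.1]
ee_rot: [-0.649, 0.272, -0.275, 0.655]
contact_force: [0.2, -0.0, -0.8]
gripper_width: 23.8
```

Run:
```python
from h import *
for i in range(3):
    P,Q,s=tool();print(P,s['gripper_width'],s['contact_force'],s['joint_vel'].round(3))
d=snap('wrist','w3');P,Q,s=tool();print(P,s['gripper_width'])
cv2.imwrite('pics/w3c.png',d['color'][150:400,180:480,::-1])
```

```text
[517.49655504 348.72295096  29.05660354] 23.840412253334073 [ 0.19573908 -0.04441033 -0.76107806] [-0.     0.    -0.    -0.001 -0.    -0.002]
[517.49655504 348.72295096  29.05660354] 23.840412253334073 [ 0.19573908 -0.04441033 -0.76107806] [-0.     0.    -0.    -0.001 -0.    -0.002]
[517.49655504 348.72295096  29.05660354] 23.840412253334073 [ 0.19573908 -0.04441033 -0.76107806] [-0.     0.    -0.    -0.001 -0.    -0.002]
[517.48443338 348.70783984  29.03414081] 24.167967403127076
```

View pics/w3c.png

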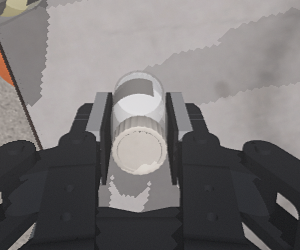

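Pads straddle the vial with the cap centred at (319,300), but the measured TCP height is 29 mm, higher than wanted. I'll regrip lower.

Run:
```python
from h import *
d=load('w3');X=onz(d,319,300,57);print(X);P,Q,s=tool();print(Q.inv().apply(X-P)); plan([X[0],X[1],22],-45.5)
```

```text
[515.42159861 346.3131518   57.        ]
[  0.26301474 -27.99276535  -2.9008636 ]
[0.0003, 0.007, -0.0032, -0.0089, 0.0005, 0.0001]
```

>>> play_rows(series=[[0, 0, 0, 0, 0, 0, 0.045], [0, 0, 0, 0, 0, 0, 0.045], [0, 0.009, -0.004, -0.009, 0, 0, 0.045], [0, 0.002, 0, 0, 0, 0, 0.045], [0, 0, 0, 0, 0, 0, 0.045]])

```text
clock: 3.6
position: [514.4, 345.6, 16.8]
ee_rot: [0.653, -0.273, 0.273, -0.652]
contact_force: [-0.6, -0.3, 0.4]
gripper_width: 44.8
```

Run:
```python
from h import *
P,Q,s=tool();print(P,s['gripper_width'],Q.inv().apply(np.array([515.4,346.3,22])-P),Q.as_matrix()[:,1])
```

```text
[514.41453894 345.61991715  16.84197442] 44.82905586696433 [ 0.20731992 -5.15947428  1.17290991] [-7.66723903e-04 -1.02539614e-03 -9.99999180e-01]
```

>>> play_rows(series=[[0, -0.006, 0.001, 0, 0, 0, 0.045], [0, 0, 0, 0, 0, 0, 0.01], [0, 0, 0, 0, 0, 0, 0.01], [0, 0, 0, 0, 0, 0, 0.01], [0, 0, 0, 0, 0, 0, 0.01], [0, 0, 0, 0, 0, 0, 0.01]])

```text
clock: 4.2
position: [515.4, 346.6, 23.7]
ee_rot: [0.652, -0.273, 0.273, -0.652]
contact_force: [0.1, -0.2, -0.9]
gripper_width: 24.2
```

Run:
```python
from h import *
P,Q,s=tool();print(P,s['gripper_width'],Q.as_matrix()[:,1]);plan([P[0],P[1],100])
```

```text
[515.37337848 346.62519341  23.66018569] 24.19443729159226 [-2.87672856e-04 -5.76537199e-04 -9.99999792e-01]
[0.0, -0.0382, -0.0, 0.0, 0.0, 0.0]
[0.0, -0.0382, -0.0, 0.0, 0.0, 0.0]
```

>>> play_rows(series=[[0, -0.04, 0, 0, 0, 0, 0.01], [0, -0.04, 0, 0, 0, 0, 0.01], [0.005, -0.01, -0.045, 0, 0, 0, 0.01], [0.005, -0.005, -0.045, 0, 0, 0, 0.01], [0.005, 0, -0.045, 0, 0, 0, 0.01], [0.005, 0, -0.045, 0, 0, 0, 0.01], [0, 0, 0, 0, 0, 0, 0.01]])

```text
clock: 4.9
position: [396.5, 200.9, 120.0]
ee_rot: [0.653, -0.274, 0.273, -0.651]
contact_force: [0.5, 0.5, -0.6]
gripper_width: 24.5
```

Run:
```python
from h import *
P,Q,s=tool();print(P,Q.as_matrix().round(4),s['gripper_width'],s['contact_force']); d=snap('wrist','w4')
for X in ([453,253,28],[413,213,28]):print(proj(d,X))
```

```text
[396.51576923 200.92635216 120.00605142] [[ 7.012e-01 -2.800e-03  7.129e-01]
 [-7.129e-01 -2.900e-03  7.012e-01]
 [ 1.000e-04 -1.000e+00 -4.000e-03]] 24.51334337937708 [ 0.48341822  0.4754711  -0.59763373]
[322.01394287  90.63657168]
[322.60093721 174.85923031]
```

View pics/w4.png

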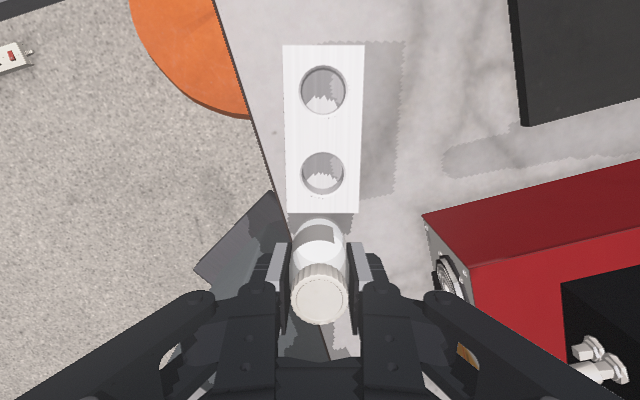

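The pale vial is held and the block is square to the jaws, with bores at about (323,90) and (323,173). I'll fit them.

Run:
```python
from h import *
d=load('w4');a=load('w1')
C=[]
for X,p1 in (([453,253,28],(408.4,245.6)),([413,213,28],(400.3,287))):
    p=proj(d,X);r=15*339/np.linalg.norm(d['origin']-X);c=circ(d,*p,(r*.85,r*1.15),34);print(p,r,c)
    u,v=c[0][:2];Y=onz(d,u,v,28);C.append(Y);print(Y,tri([(a,*p1),(d,u,v)]))
print('sep',np.linalg.norm(C[0]-C[1]),'ang',np.degrees(np.arctan2(*(C[0]-C[1])[[1,0]])))
m=cv2.inRange(d['color'].min(2),215,255)[:218];cs,_=cv2.findContours(m,0,2);c=max(cs,key=cv2.contourArea);q=cv2.boxPoints(cv2.minAreaRect(c));B=np.array([onz(d,*k,28) for k in q]);print(B.round(1),B.mean(0))
P,Q,s=tool();print('cap in tool',Q.inv().apply(onz(d,319,299,P[2]+33.3)-P))
for Y in C: print('tool-frame shift',Q.inv().apply(Y-P))
```

```text
[322.01394287  90.63657168] 21.67873820391794 [(np.float32(322.6875), np.float32(91.8125), np.float32(22.375))]
[452.78507397 252.16547562  28.        ] (array([453.46545547, 252.04205479,  26.16652694]), [np.float64(0.6536104362207655), np.float64(0.6536104362207594)])
[322.60093721 174.85923031] 21.185352703238944 [(np.float32(322.6875), np.float32(174.6875), np.float32(23.0625))]
[413.13069704 213.04320884  28.        ] (array([411.91977816, 212.29044658,  23.03548573]), [np.float64(0.47941052242035515), np.float64(0.4794105224202615)])
sep 55.704769702531465 ang 44.61299186504279
[[454.9 290.5  28. ]
 [491.3 253.3  28. ]
 [414.4 172.1  28. ]
 [372.7 214.7  28. ]] [433.32378612 232.66521585  28.        ]
cap in tool [  0.30213125 -33.30056301  -2.17255017]
tool-frame shift [ 2.94372231 92.89908799 72.21629066]
tool-frame shift [ 2.94638282 92.87691092 16.51152543]
```

Run:
```python
from h import *
d=load('w4');P,Q,s=tool()
print(circ(d,319,300,(22,31),45))
for f,T in (('w3',None),('w4',None)):
    dd=load(f); print(f,circ(dd,319,300,(22,31),45))
c=circ(d,319,300,(22,31),45)[0];X=onz(d,c[0],c[1],P[2]+33.3);o=Q.inv().apply(X-P);print(o)
# target so the vial is over bore 2, foot at 45 mm
B=np.array([413.1,213.0,0]);off=Q.apply([o[0],0,o[2]/2]);t=B-off;t[2]=32+25;print(t);plan(t,-45.4)
```

```text
[(np.float32(318.4375), np.float32(294.9375), np.float32(29.5375)), (np.float32(322.1875), np.float32(309.9375), np.float32(30.775)), (np.float32(318.0625), np.float32(272.8125), np.float32(29.5375))]
w3 [(np.float32(318.4375), np.float32(294.5625), np.float32(29.5375)), (np.float32(317.3125), np.float32(309.5625), np.float32(28.3)), (np.float32(319.9375), np.float32(271.3125), np.float32(29.95))]
w4 [(np.float32(318.4375), np.float32(294.9375), np.float32(29.5375)), (np.float32(322.1875), np.float32(309.9375), np.float32(30.775)), (np.float32(318.0625), np.float32(272.8125), np.float32(29.5375))]
[  0.10316012 -33.30010612  -0.48952157]
[413.2017979  213.24533047  57.        ]
[0.0014, 0.0319, 0.0084, -0.0002, 0.0001, 0.0005]
[0.0015, 0.0319, 0.0084, -0.0002, 0.0001, 0.0005]
```

>>> play_rows(series=[[0.003, 0.02, 0.017, 0, 0, 0.001, 0.01], [0, 0.03, 0, 0, 0, 0, 0.01], [0, 0.006, 0, 0, 0, 0, 0.01], [0, 0, 0, 0, 0, 0, 0.01]])

```text
clock: 5.35
position: [418.1, 217.7, 66.0]
ee_rot: [-0.65, 0.27, -0.274, 0.656]
contact_force: [-0.1, 0.4, 0.3]
gripper_width: 24.3
```

Run:
```python
from h import *
P,Q,s=tool();print(P);plan([413.5,213.4,57],-45.4)
```

```text
[418.05677297 217.65243234  66.02481766]
[-0.0002, 0.009, -0.0063, -0.01, 0.0022, 0.0011]
```

>>> play_rows(series=[[0, 0.007, -0.0063, -0.01, 0.0022, 0.0011, 0.01], [0, 0, 0, 0, 0, 0, 0.01]])

```text
clock: 5.55
position: [414.3, 214.1, 59.5]
ee_rot: [-0.652, 0.273, -0.273, 0.653]
contact_force: [0.4, -0.3, -1.0]
gripper_width: 24.7
```

Run:
```python
from h import *
P,Q,s=tool();print(P);plan([413.5,213.4,57],-45.4)
```

```text
[414.30341184 214.11072842  59.52211719]
[-0.0001, 0.0025, -0.0011, -0.001, 0.0004, 0.0001]
```

>>> play_rows(series=[[0, 0.003, -0.0012, -0.001, 0, 0, 0.01], [0, 0.004, 0, 0, 0, 0, 0.01], [0, 0.004, 0, 0, 0, 0, 0.01], [0, 0, 0, 0, 0, 0, 0.01]])

```text
clock: 5.95
position: [414.7, 214.4, 50.3]
ee_rot: [-0.651, 0.271, -0.273, 0.654]
contact_force: [-0.6, -0.2, 2.9]
gripper_width: 24.5
```

Run:
```python
from h import *
P,Q,s=tool();print(P,s['contact_force']);plan([413.5,213.4,42],-45.4)
```

```text
[414.67775856 214.42640239  50.29960501] [-0.62667183 -0.18849324  2.85316936]
[-0.0001, 0.0083, -0.0016, -0.005, 0.0017, 0.0006]
```

>>> play_rows(series=[[0, -0.001, -0.0018, -0.005, 0.0017, 0.0006, 0.01], [0, 0.004, -0.0005, 0, 0, 0, 0.01], [0, 0.004, -0.0003, 0, 0, 0, 0.01], [0, 0, 0, 0, 0, 0, 0.01]])

```text
clock: 6.35
position: [412.5, 212.4, 42.5]
ee_rot: [0.652, -0.273, 0.273, -0.652]
contact_force: [0.4, -0.7, -0.4]
gripper_width: 24.8
```

Run:
```python
from h import *
P,Q,s=tool();print(P,s['contact_force'],s['wrist_torque']);plan([413.5,213.4,42],-45.4)
```

```text
[412.53831175 212.37790322  42.49217019] [ 0.37221202 -0.66983241 -0.35536839] [-0.07395678  0.06420871  0.00696256]
[-0.0001, 0.0005, 0.0014, 0.0001, -0.0004, -0.0003]
```

It is in the bore; lowering on.

>>> play_rows(series=[[0, 0.004, 0.0005, 0, 0, 0, 0.01], [0, 0.004, 0, 0, 0, 0, 0.01], [0, 0.003, 0, 0, 0, 0, 0.01], [0, 0, 0, 0, 0, 0, 0.01]])

```text
clock: 6.75
position: [413.1, 212.9, 30.9]
ee_rot: [0.653, -0.273, 0.273, -0.652]
contact_force: [-3.3, -0.7, 7.6]
gripper_width: 24.0
```

Run:
```python
from h import *
P,Q,s=tool();print(P,s['contact_force'],s['wrist_torque'],s['gripper_width']);plan([413.2,213.1,31.7],-45.4)
```

```text
[413.10712676 212.90565034  30.8797253 ] [-3.29401563 -0.70573563  7.62056423] [-0.13584118  0.64158196  0.03019215] 23.97907138936921
[-0.0001, -0.0008, 0.0002, 0.0006, 0.0002, 0.0001]
```

>>> play_rows(series=[[0, 0, 0, 0, 0, 0, 0.045], [0, 0, 0, 0, 0, 0, 0.045], [0, -0.03, 0, 0, 0, 0, 0.045], [0, -0.04, 0, 0, 0, 0, 0.05], [0, -0.03, 0, 0, 0, 0, 0.06], [0, 0, 0, 0, 0, 0, 0.06]])

```text
clock: 7.35
position: [412.9, 212.5, 132.4]
ee_rot: [0.654, -0.273, 0.272, -0.651]
contact_force: [0.6, 0.8, 0.4]
gripper_width: 60.1
```

Run:
```python
from h import *
P,Q,s=tool();print(P,s['contact_force'],s['gripper_width']);d=snap('wrist','w5');cv2.imwrite('pics/w5c.png',d['color'][50:400,150:500,::-1])
print(proj(d,[413.1,213,65]),proj(d,[452.8,252.2,28]));plan([514,427.5,125],-45.5)
```

```text
[412.94237215 212.50983127 132.39213204] [0.61946667 0.82248718 0.41288826] 60.13376314093154
[318.02075074 212.55765188] [317.87392454 121.30687878]
[-0.0137, 0.0006, 0.0374, 0.0015, 0.0002, 0.0]
[-0.0137, 0.0007, 0.0374, 0.0015, 0.0002, 0.0]
[-0.0137, 0.0007, 0.0374, 0.0015, 0.0002, 0.0]
[-0.0137, 0.0008, 0.0374, 0.0015, 0.0002, 0.0]
[-0.0137, 0.0008, 0.0374, 0.0015, 0.0002, 0.0]
[-0.0137, 0.0009, 0.0374, 0.0015, 0.0002, 0.0]
```

View pics/w5c.png

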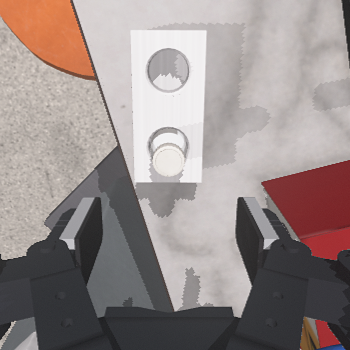

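The pale vial stands seated: cap at (318,211) against a predicted (318,212.6). The free bore is at (318,120), as predicted. Eight pictures so far. Next is the yellow vial.

>>> play_rows(series=[[-0.0137, 0.0007, 0.0374, 0.0015, 0, 0, 0.06], [-0.0137, 0.0007, 0.0374, 0.0015, 0, 0, 0.06], [-0.0137, 0.0007, 0.0374, 0.0015, 0, 0, 0.06], [-0.0137, 0.0008, 0.0374, 0.0015, 0, 0, 0.06], [-0.0137, 0.0008, 0.0374, 0.0015, 0, 0, 0.06], [-0.0137, 0.0009, 0.034, 0.0015, 0, 0, 0.06], [0, 0, 0, 0, 0, 0, 0.06]])

```text
clock: 8.1
position: [510.2, 427.1, 110.8]
ee_rot: [0.657, -0.277, 0.272, -0.646]
contact_force: [-1.1, -0.5, -0.4]
gripper_width: 60.2
```

Run:
```python
from h import *
d=snap('wrist','w6');P,Q,s=tool();print(P);X=np.array([516,429.5,57])
p=proj(d,X);r=10.8*339/np.linalg.norm(d['origin']-X);print(p,r,circ(d,*p,(r*.85,r*1.2),34));print(cap(d,X,205))
for c in circ(d,*p,(r*.85,r*1.2),34) or []: print(onz(d,c[0],c[1],57),tri([(load('w1'),353,94.5),(d,c[0],c[1])]))
plan([516,429.5,70],-45.5)
```

```text
[508.92641005 424.98280093 110.30014095]
[322.36894343 210.30798127] 17.72362272919722 [(np.float32(322.3125), np.float32(211.0625), np.float32(16.6875)), (np.float32(303.1875), np.float32(179.9375), np.float32(16.8375)), (np.float32(323.8125), np.float32(196.0625), np.float32(15.6))]
(array([322.36894343, 210.30798127]), [(array([322.3, 211.1]), [306, 195, 34, 32, 779])])
[515.62907875 429.18490918  57.        ] (array([515.30411682, 429.38476526,  56.43334861]), [np.float64(0.38807601455186896), np.float64(0.3880760145517432)])
[521.66262326 450.92220289  57.        ] (array([515.66942136, 436.40292298,  17.9748875 ]), [np.float64(9.332755902958564), np.float64(9.332755902958716)])
[523.06548257 435.2050973   57.        ] (array([517.19887675, 428.31197623,  27.32812265]), [np.float64(0.4201366089448237), np.float64(0.42013660894491717)])
[0.0017, 0.0401, 0.0091, 0.0212, -0.0042, -0.001]
```

>>> play_rows(series=[[0.0017, 0.01, 0.007, 0.0212, -0.0042, 0, 0.06], [0, 0.025, 0, 0, 0, 0, 0.06], [0, 0.025, 0, 0, 0, 0, 0.06], [0, 0.015, 0, 0, 0, 0, 0.06], [0, 0, 0, 0, 0, 0, 0.06]])

```text
clock: 8.65
position: [510.9, 421.8, 26.8]
ee_rot: [0.655, -0.276, 0.272, -0.648]
contact_force: [0.6, -0.1, 0.5]
gripper_width: 60.3
```

Run:
```python
from h import *
print(tool()[0]);plan([515.5,429.3,24],-45.5)
```

```text
[510.87478874 421.76886447  26.81169098]
[-0.0022, 0.0027, 0.0086, 0.0115, -0.0027, -0.0008]
```

>>> play_rows(series=[[-0.0022, 0.003, 0.0086, 0.0115, -0.0027, 0, 0.05], [0, 0, 0, 0, 0, 0, 0.045]])

```text
clock: 8.85
position: [515.4, 428.5, 23.5]
ee_rot: [0.652, -0.274, 0.273, -0.652]
contact_force: [-0.2, -0.1, -0.4]
gripper_width: 45.3
```

Run:
```python
from h import *
print(tool()[0]);plan([515.5,429.3,23.5],-45.5)
```

```text
[515.41975773 428.45962008  23.53605256]
[-0.0005, 0.0, 0.0006, 0.0006, -0.0004, -0.0004]
```

>>> play_rows(series=[[-0.0005, 0, 0.0006, 0.0006, 0, 0, 0.03], [0, 0, 0, 0, 0, 0, 0.01], [0, 0, 0, 0, 0, 0, 0.01], [0, 0, 0, 0, 0, 0, 0.01], [0, 0, 0, 0, 0, 0, 0.01]])

```text
clock: 9.35
position: [516.5, 430.5, 26.8]
ee_rot: [-0.65, 0.273, -0.274, 0.654]
contact_force: [-0.7, -0.7, -0.6]
gripper_width: 24.3
```

Run:
```python
from h import *
P,Q,s=tool();print(P,s['gripper_width']);plan([P[0],P[1],105],-45.5)
plan(np.array([453.1,252.5,105])+P*[0,0,0]+ (P*[1,1,0]-[P[0],P[1],0])); print(Q.inv().apply(np.array([453.1,252.5,0])-P*[1,1,0]))
```

```text
[516.46656984 430.49771521  26.77867056] 24.28867355310264
[-0.0, -0.0391, 0.0002, -0.0027, -0.0001, -0.0006]
[-0.0, -0.0391, 0.0001, -0.0027, -0.0001, -0.0006]
[0.0165, -0.0158, -0.0339, 0.0, 0.0, 0.0]
[0.0165, -0.0158, -0.0339, 0.0, 0.0, 0.0]
[0.0165, -0.0158, -0.0339, 0.0, 0.0, 0.0]
[0.0165, -0.0158, -0.0339, 0.0, 0.0, 0.0]
[0.0165, -0.0158, -0.0339, 0.0, 0.0, 0.0]
[  82.57974379   -1.00948746 -169.93550437]
```

>>> play_rows(series=[[0, -0.04, 0, -0.002, 0, 0, 0.01], [0, -0.04, 0, -0.002, 0, 0, 0.01], [0.02, 0, -0.04, 0, 0, 0, 0.01], [0.02, 0, -0.04, 0, 0, 0, 0.01], [0.02, 0, -0.04, 0, 0, 0, 0.01], [0.02, 0, -0.04, 0, 0, 0, 0.01], [0, 0, 0, 0, 0, 0, 0.01]])

```text
clock: 10.05
position: [455.6, 256.3, 108.8]
ee_rot: [-0.652, 0.273, -0.273, 0.653]
contact_force: [0.1, 0.6, -0.7]
gripper_width: 24.4
```

Run:
```python
from h import *
d=snap('wrist','w7');P,Q,s=tool();print(P,s['gripper_width']);c=circ(d,319,297,(22,31),45);print(c)
print(Q.inv().apply(onz(d,c[0][0],c[0][1],P[2]+30)-P))
plan([453.8,253.2,66],-45.4)
```

```text
[457.61936112 258.91475664 109.44504294] 24.582144508505465
[(np.float32(317.6875), np.float32(294.5625), np.float32(30.3625)), (np.float32(318.8125), np.float32(312.5625), np.float32(30.3625)), (np.float32(317.6875), np.float32(266.4375), np.float32(28.2625))]
[  0.22728978 -30.01170249  -1.96525104]
[0.0014, 0.0434, -0.007, -0.0057, 0.0013, -0.0003]
```

Vial offset −1.5 to −2 mm in tool z agrees with the grip.

>>> play_rows(series=[[0.0014, 0.02, -0.007, -0.0057, 0.0013, 0, 0.01], [0, 0.02, 0, 0, 0, 0, 0.01], [0, 0, 0, 0, 0, 0, 0.01], [0, 0, 0, 0, 0, 0, 0.01]])

```text
clock: 10.5
position: [457.3, 257.3, 71.1]
ee_rot: [-0.65, 0.271, -0.274, 0.655]
contact_force: [-0.2, 0.6, 0.3]
gripper_width: 24.4
```

Run:
```python
from h import *
P,Q,s=tool();print(P,s['gripper_width']);plan([453.9,253.3,58],-45.4)
```

```text
[457.33204016 257.32035769  71.14299441] 24.435572796982793
[0.0004, 0.0131, -0.0054, -0.0089, 0.0021, 0.0007]
```

>>> play_rows(series=[[0.0004, 0.009, -0.0054, -0.0089, 0.0021, 0.0007, 0.01], [0, 0, 0, 0, 0, 0, 0.01], [0, 0, 0, 0, 0, 0, 0.01]])

```text
clock: 10.8
position: [455.0, 255.2, 63.0]
ee_rot: [-0.652, 0.272, -0.273, 0.653]
contact_force: [0.2, -0.3, -0.4]
gripper_width: 24.3
```

Run:
```python
from h import *
P,Q,s=tool();print(P,s['gripper_width']);plan([453.9,253.3,46],-45.4)
```

```text
[455.01830391 255.20495647  62.96889294] 24.307506365096334
[0.0006, 0.017, -0.0022, -0.0029, 0.0012, 0.0001]
```

>>> play_rows(series=[[0.0006, 0.002, -0.0024, -0.003, 0.001, 0, 0.01], [0, 0.004, -0.0004, 0, 0, 0, 0.01], [0, 0.004, -0.0003, 0, 0, 0, 0.01], [0, 0, 0, 0, 0, 0, 0.01]])

```text
clock: 11.2
position: [453.5, 252.8, 53.0]
ee_rot: [-0.652, 0.273, -0.273, 0.653]
contact_force: [-0.8, -0.6, -0.7]
gripper_width: 24.4
```

Run:
```python
from h import *
P,Q,s=tool();print(P,s['contact_force']);plan([453.9,253.3,44],-45.4)
```

```text
[453.48022417 252.80423742  53.02049205] [-0.78424402 -0.6183522  -0.6816854 ]
[-0.0001, 0.009, 0.0006, -0.0015, 0.0002, 0.0001]
```

>>> play_rows(series=[[0, 0.004, 0.0006, -0.001, 0, 0, 0.01], [0, 0.004, 0, 0, 0, 0, 0.01], [0, 0.003, 0, 0, 0, 0, 0.01], [0, 0, 0, 0, 0, 0, 0.01]])

```text
clock: 11.6
position: [454.0, 253.2, 40.8]
ee_rot: [0.652, -0.273, 0.273, -0.652]
contact_force: [-0.5, -0.7, -0.2]
gripper_width: 24.5
```

Run:
```python
from h import *
P,Q,s=tool();print(P,s['contact_force']);plan([453.9,253.3,34.8],-45.4)
```

```text
[453.95298151 253.20965431  40.83722672] [-0.50481586 -0.67718659 -0.15343186]
[-0.0001, 0.006, 0.0, -0.0001, 0.0002, 0.0002]
```

>>> play_rows(series=[[0, 0.004, 0, 0, 0, 0, 0.01], [0, 0.003, 0, 0, 0, 0, 0.01], [0, 0, 0, 0, 0, 0, 0.01]])

```text
clock: 11.9
position: [454.0, 253.2, 33.2]
ee_rot: [0.652, -0.273, 0.273, -0.652]
contact_force: [-0.8, -0.3, -1.2]
gripper_width: 24.5
```

Run:
```python
from h import *
P,Q,s=tool();print(P,s['contact_force'])
```

```text
[454.02779673 253.23080259  33.18024751] [-0.82640984 -0.25543571 -1.16337545]
```

>>> play_rows(series=[[0, 0.003, 0, 0, 0, 0, 0.01], [0, 0, 0, 0, 0, 0, 0.01]])

```text
clock: 12.1
position: [454.7, 253.8, 33.4]
ee_rot: [-0.652, 0.272, -0.273, 0.653]
contact_force: [-0.9, 0.1, -1.0]
gripper_width: 24.4
```

Run:
```python
from h import *
P,Q,s=tool();print(P,s['contact_force'])
```

```text
[454.68072948 253.759115    33.37430408] [-0.86637957  0.09843364 -0.9724467 ]
```

>>> play_rows(series=[[0, 0.004, -0.0008, 0, 0, 0, 0.01], [0, 0.003, 0, 0, 0, 0, 0.01], [0, 0, 0, 0, 0, 0, 0.01]])

```text
clock: 12.4
position: [454.6, 253.7, 33.5]
ee_rot: [-0.653, 0.27, -0.272, 0.654]
contact_force: [-1.2, 0.0, -1.7]
gripper_width: 24.0
```

Run:
```python
from h import *
P,Q,s=tool();print(P,s['contact_force'])
```

```text
[454.62732923 253.72779645  33.51240885] [-1.18165280e+00  1.09554699e-03 -1.67915136e+00]
```

>>> play_rows(series=[[0, 0, 0, 0, 0, 0, 0.045], [0, 0, 0, 0, 0, 0, 0.045], [0, -0.03, 0, 0, 0, 0, 0.045], [0, -0.04, 0, 0, 0, 0, 0.05], [0, -0.03, -0.02, 0, 0, 0, 0.06], [0, 0, 0, 0, 0, 0, 0.06]])

```text
clock: 13.0
position: [440.3, 239.5, 133.9]
ee_rot: [0.654, -0.27, 0.272, -0.653]
contact_force: [-0.0, 0.5, -0.2]
gripper_width: 60.0
```

Run:
```python
from h import *
P,Q,s=tool();print(P,s['gripper_width']);d=snap('wrist','w8');cv2.imwrite('pics/w8c.png',d['color'][20:400,130:510,::-1])
for X in ([413.1,213,65],[452.8,252.2,65]):
    p=proj(d,X);r=10.8*339/np.linalg.norm(d['origin']-X);print(p,r,circ(d,*p,(r*.9,r*1.15),28))
```

```text
[440.33533789 239.47323789 133.89423996] 60.009535353890065
[317.50757972 265.35676998] 15.384469508816686 [(np.float32(317.3125), np.float32(260.8125), np.float32(16.45)), (np.float32(319.5625), np.float32(241.3125), np.float32(16.8625)), (np.float32(338.6875), np.float32(291.9375), np.float32(16.4125))]
[317.698092   186.64761675] 16.780397379202768 [(np.float32(318.0625), np.float32(184.0625), np.float32(16.125))]
```

View pics/w8c.png

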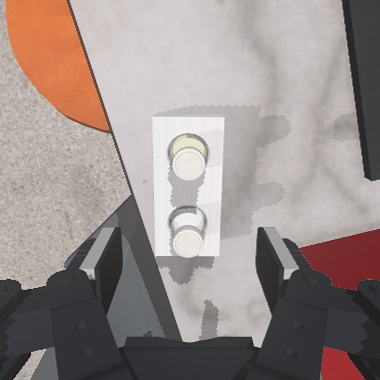

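Both vials stand in the bores: caps at (318,184) and (317,261), the same small offset from the prediction, so equally deep. Nine pictures so far. Next I'll locate the red grip, the guard's axis and the clutter on the way.

Run:
```python
from h import *
t,s=load('top0'),load('scene0')
def red(d,x0,y0,x1,y1):
    h=cv2.cvtColor(d['color'],cv2.COLOR_RGB2HSV);m=cv2.inRange(h,(0,150,90),(8,255,255))|cv2.inRange(h,(172,150,90),(180,255,255))
    k=np.zeros_like(m);k[y0:y1,x0:x1]=m[y0:y1,x0:x1];n,l,st,ce=cv2.connectedComponentsWithStats(k);i=1+np.argmax(st[1:,4]);return st[i],ce[i],np.argwhere(l==i)[:,::-1]
a=red(t,380,175,410,205);b=red(s,360,205,400,245);print(a[:2],b[:2])
print('mid',tri([(t,*a[1]),(s,*b[1])]))
# brass collar in scene, top
def hs(d,x0,y0,x1,y1,lo,hi):
    h=cv2.cvtColor(d['color'],cv2.COLOR_RGB2HSV);m=cv2.inRange(h,lo,hi);k=np.zeros_like(m);k[y0:y1,x0:x1]=m[y0:y1,x0:x1];n,l,st,ce=cv2.connectedComponentsWithStats(k);i=1+np.argmax(st[1:,4]);return st[i],ce[i]
c=hs(t,390,200,410,225,(12,120,100),(28,255,255));e=hs(s,365,240,390,265,(12,120,100),(28,255,255));print(c,e,'collar',tri([(t,*c[1]),(s,*e[1])]))
print('redbox fan',tri([(t,318,217),(s,308,197)]),'stand post',tri([(t,409,250),(s,304,192)]))
```

```text
(array([391, 189,   6,   4,  21], dtype=int32), array([393.38095238, 190.47619048])) (array([378, 214,   6,  14,  61], dtype=int32), array([380.45901639, 220.80327869]))
mid (array([ 559.11031448, -234.40350986,  161.31696571]), [np.float64(0.7923869161353608), np.float64(0.7923869161355103)])
(array([400, 211,   5,   3,   6], dtype=int32), array([402.        , 212.33333333])) (array([371, 247,   8,   9,  46], dtype=int32), array([374.65217391, 250.82608696])) collar (array([ 490.20745927, -272.35892645,   99.321674  ]), [np.float64(1.5394788864920033), np.float64(1.5394788864923135)])
redbox fan (array([480.80077346,  14.13686896, 185.04954752]), [np.float64(6.189305431099226), np.float64(6.189305431099304)]) stand post (array([ 327.28505497, -204.72704863,  328.90423106]), [np.float64(48.0614044617511), np.float64(48.061404461751174)])
```

Run:
```python
from h import *
t,s=load('top0'),load('scene0')
for z in range(150,420,40):
    X=onz(s,304,193,z);print(z,X.round(),proj(t,X).round())
im=cv2.imread('pics/top0.png')[200:330,330:470];im2=cv2.imread('pics/scene0.png')[170:340,270:400]
cv2.imwrite('pics/post.png',np.hstack([cv2.resize(im,(392,364),interpolation=2),cv2.resize(im2,(278,364),interpolation=2)]))
P,Q,st=tool();print(st['joints'])
```

```text
150 [553. 100. 150.] [293. 195.]
190 [491.  35. 190.] [313. 212.]
230 [429. -30. 230.] [334. 231.]
270 [367. -95. 270.] [357. 250.]
310 [ 305. -159.  310.] [382. 271.]
350 [ 243. -224.  350.] [409. 294.]
390 [ 181. -289.  390.] [438. 319.]
[ 0.82505655  0.27742854 -0.43091548  0.00485736 -0.86410821  1.52666981]
```

View pics/post.png

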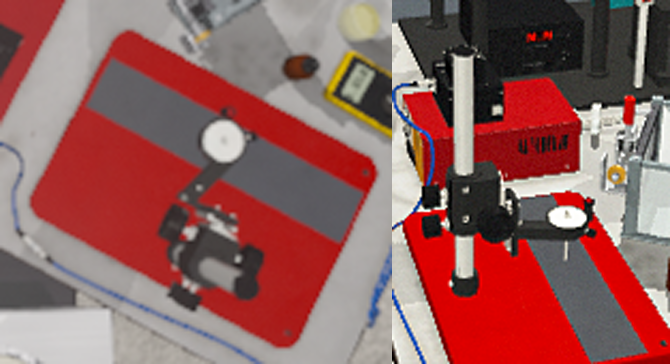

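The post's top is near top (412,298), about 350 mm high around (240,−225), so clear of the path. The red box is about 190 mm high, so I'll travel at z≈310.

Run:
```python
from h import *
P,Q,st=tool();plan([P[0],P[1],310]);
import h
h.tool=lambda:(np.array([P[0],P[1],310]),Q,st)
plan([552,-228,310],-61.2)
```

```text
[0.0002, -0.0444, -0.0001, 0.0, 0.0, 0.0]
[0.0002, -0.0444, -0.0001, 0.0, 0.0, 0.0]
[0.0002, -0.0444, -0.0001, 0.0, 0.0, 0.0]
[0.0002, -0.0444, -0.0001, 0.0, 0.0, 0.0]
[0.0373, 0.0002, -0.0229, 0.0001, 0.0256, 0.0004]
[0.0378, 0.0002, -0.0219, 0.0001, 0.0256, 0.0004]
[0.0384, 0.0001, -0.0209, 0.0001, 0.0256, 0.0004]
[0.0389, 0.0001, -0.0199, 0.0001, 0.0256, 0.0004]
[0.0394, 0.0001, -0.0189, 0.0001, 0.0256, 0.0004]
[0.0399, 0.0001, -0.0179, 0.0001, 0.0256, 0.0004]
[0.0403, 0.0001, -0.0169, 0.0001, 0.0256, 0.0004]
[0.0407, 0.0001, -0.0159, 0.0001, 0.0256, 0.0004]
[0.0411, 0.0, -0.0148, 0.0001, 0.0256, 0.0004]
[0.0415, 0.0, -0.0137, 0.0001, 0.0256, 0.0004]
[0.0418, 0.0, -0.0127, 0.0001, 0.0256, 0.0004]
```

>>> play_rows(series=[[0, -0.0444, 0, 0, 0, 0, 0.06], [0, -0.0444, 0, 0, 0, 0, 0.06], [0, -0.0444, 0, 0, 0, 0, 0.06], [0, -0.0444, 0, 0, 0, 0, 0.06], [0.0373, 0, -0.0229, 0, 0.0256, 0, 0.06], [0.0378, 0, -0.0219, 0, 0.0256, 0, 0.06], [0.0384, 0, -0.0209, 0, 0.0256, 0, 0.06], [0.0389, 0, -0.0199, 0, 0.0256, 0, 0.06], [0.0394, 0, -0.0189, 0, 0.0256, 0, 0.06], [0.0399, 0, -0.0179, 0, 0.0256, 0, 0.06]])

```text
clock: 14.05
position: [505.5, -16.4, 305.0]
ee_rot: [0.638, -0.321, 0.317, -0.624]
contact_force: [0.7, 0.2, 0.7]
gripper_width: 59.9
```

Run:
```python
from h import *
P,Q,st=tool();print(P);plan([552,-228,250],-61.2)
```

```text
[505.51729206 -16.38385794 305.01836124]
[0.0395, 0.0115, -0.0174, 0.0039, 0.0264, 0.001]
[0.04, 0.0114, -0.0164, 0.0039, 0.0264, 0.001]
[0.0404, 0.0113, -0.0154, 0.0039, 0.0264, 0.001]
[0.0408, 0.0112, -0.0143, 0.0039, 0.0264, 0.001]
[0.0412, 0.0111, -0.0133, 0.0039, 0.0264, 0.001]
```

>>> play_rows(series=[[0.0395, 0, -0.0174, 0.0039, 0.0264, 0.001, 0.06], [0.04, 0, -0.0164, 0.0039, 0.0264, 0.001, 0.06], [0.0404, 0.015, -0.0154, 0.0039, 0.0264, 0.001, 0.06], [0.0408, 0.02, -0.0143, 0.0039, 0.0264, 0.001, 0.06], [0.0412, 0.02, -0.0133, 0.0039, 0.0264, 0.001, 0.06], [0, 0, 0, 0, 0, 0, 0.06]])

```text
clock: 14.65
position: [554.5, -240.6, 236.8]
ee_rot: [0.608, -0.368, 0.359, -0.605]
contact_force: [-0.0, -0.7, -0.5]
gripper_width: 60.0
```

Run:
```python
from h import *
P,Q,st=tool();print(P,Q.as_matrix()[:,0]);d=snap('wrist','w9')
print(proj(d,[559,-234,182]),proj(d,[559,-234,142]),proj(d,[490,-272,100]),proj(d,[676,-197,162]))
```

```text
[ 554.52353562 -240.59890157  236.84545142] [ 0.47140597 -0.88188228 -0.00775007]
[313.06412148 208.56256413] [314.36100398 191.16161792] [316.84660141 262.4518861 ] [352.39063929  -5.67320324]
```

View pics/w9.png

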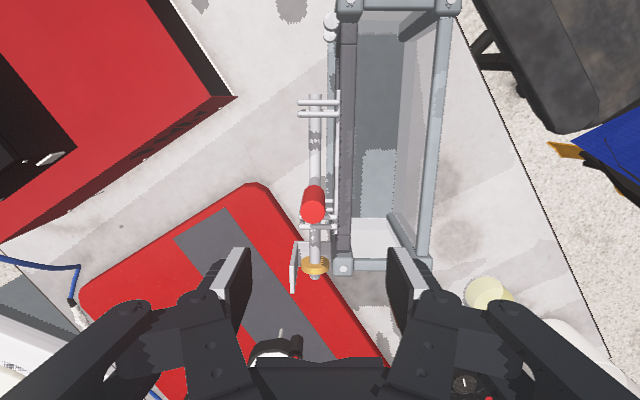

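The wrist view shows the grip's top at (313,211) against a predicted (313,209), and the collar at (317,266). The rod runs vertically in the image, so the jaws are square to the gate. Hinge pivots are at (331,28).

Run:
```python
from h import *
d=load('w9');t=load('top0');s=load('scene0');print(onz(d,312.5,212,182),tri([(s,381,214.5),(d,312.5,212)]))
print('hinge',onz(d,331,28,140),'rod dir',(lambda a,b:np.degrees(np.arctan2(*(b-a)[[1,0]])))(onz(d,317,275,100),onz(d,318,97,100)))
G=onz(d,312.5,212,182);plan([G[0],G[1],200],-61.2)
```

```text
[ 556.87393495 -234.72760212  182.        ] (array([ 557.4940843 , -234.71427309,  183.52119097]), [np.float64(0.24026650336390049), np.float64(0.2402665033637587)])
hinge [ 658.91809039 -193.26011444  140.        ] rod dir 27.645316557687547
[-0.0026, 0.0381, 0.0043, 0.0092, -0.01, -0.007]
```

>>> play_rows(series=[[-0.0026, 0.03, 0.0045, 0.009, -0.01, -0.007, 0.06], [0, 0, 0, 0, 0, 0, 0.06]])

```text
clock: 14.9
position: [557.6, -234.6, 205.4]
ee_rot: [0.609, -0.361, 0.359, -0.608]
contact_force: [-0.5, 0.4, -0.5]
gripper_width: 59.6
```

Run:
```python
from h import *
P,Q,st=tool();print(P);plan([557.3,-234.6,155],-62)
```

```text
[ 557.61958894 -234.60230875  205.35495331]
[-0.0, 0.0252, -0.0001, 0.0008, 0.0069, -0.0006]
[-0.0001, 0.0252, -0.0001, 0.0008, 0.0069, -0.0006]
```

>>> play_rows(series=[[0, 0.024, 0, 0, 0.007, 0, 0.06], [0, 0.024, 0, 0, 0.007, 0, 0.06], [0, 0, 0, 0, 0, 0, 0.06], [0, 0, 0, 0, 0, 0, 0.06]])

```text
clock: 15.3
position: [561.8, -232.6, 161.6]
ee_rot: [0.608, -0.36, 0.364, -0.607]
contact_force: [0.9, 0.2, 0.1]
gripper_width: 59.7
```

Run:
```python
from h import *
P,Q,st=tool();print(P,st['contact_force']);plan([557.3,-234.6,146],-62)
```

```text
[ 561.76782262 -232.64683642  161.60301471] [0.87431078 0.2345124  0.1461398 ]
[-0.0005, 0.0156, -0.0049, -0.0019, 0.0066, 0.0056]
```

>>> play_rows(series=[[-0.0005, 0.014, -0.005, -0.002, 0.0066, 0.0056, 0.06], [0, 0, 0, 0, 0, 0, 0.06]])

```text
clock: 15.5
position: [558.6, -234.2, 149.8]
ee_rot: [-0.606, 0.362, -0.365, 0.607]
contact_force: [0.0, -0.8, -0.6]
gripper_width: 59.9
```

Run:
```python
from h import *
P,Q,st=tool();print(P,st['contact_force']);plan([557.3,-234.6,146],-62)
```

```text
[ 558.62343428 -234.22171644  149.79652157] [ 0.0298277  -0.84873455 -0.61736151]
[-0.0003, 0.0038, -0.0014, -0.0035, 0.0015, 0.0028]
```

Closing on the grip.

>>> play_rows(series=[[0, 0.004, -0.0014, -0.0035, 0.0015, 0.0028, 0.04], [0, 0, 0, 0, 0, 0, 0.02], [0, 0, 0, 0, 0, 0, 0], [0, 0, 0, 0, 0, 0, 0], [0, 0, 0, 0, 0, 0, 0], [0, 0, 0, 0, 0, 0, 0]])

```text
clock: 16.1
position: [557.6, -234.2, 147.8]
ee_rot: [-0.605, 0.364, -0.365, 0.607]
contact_force: [-0.8, 0.4, 0.5]
gripper_width: 14.3
```

Run:
```python
from h import *
P,Q,st=tool();print(P,st['contact_force'],st['gripper_width'],Q.as_matrix().round(3))
plan(P+[0,0,13])
```

```text
[ 557.55742433 -234.22629467  147.75900406] [-0.75511465  0.40137734  0.45471652] 14.273805316133878 [[ 0.469  0.002  0.883]
 [-0.883  0.001  0.469]
 [ 0.    -1.     0.002]]
[0.0, -0.013, 0.0, 0.0, 0.0, 0.0]
```

>>> play_rows(series=[[0, -0.007, 0, 0, 0, 0, 0], [0, -0.007, 0, 0, 0, 0, 0], [0, 0, 0, 0, 0, 0, 0]])

```text
clock: 16.4
position: [557.6, -234.2, 162.1]
ee_rot: [-0.605, 0.364, -0.365, 0.607]
contact_force: [-1.5, 0.8, -0.8]
gripper_width: 14.4
```

Run:
```python
from h import *
P,Q,st=tool();print(P,st['contact_force'],st['gripper_width'])
```

```text
[ 557.56602062 -234.24941726  162.1004163 ] [-1.5024992   0.7924195  -0.78061164] 14.397380084642124
```

Lifted 14 mm. Now I'll draw back 34 mm along guard +y (tool z), keeping the height.

>>> play_rows(series=[[0, 0, 0.008, 0, 0, 0, 0], [0, 0, 0.008, 0, 0, 0, 0], [0, 0, 0.008, 0, 0, 0, 0], [0, 0, 0, 0, 0, 0, 0]])

```text
clock: 16.8
position: [579.5, -222.6, 161.8]
ee_rot: [-0.606, 0.365, -0.364, 0.606]
contact_force: [0.3, 0.7, -0.8]
gripper_width: 14.4
```

Run:
```python
from h import *
P,Q,st=tool();p0=np.array([557.6,-234.2,147.8]);print(P,st['contact_force'],st['gripper_width'],Q.inv().apply(P-p0),Q.as_matrix().round(3)[:,2])
```

```text
[ 579.45109993 -222.57589321  161.76856917] [ 0.31737235  0.65631191 -0.78479313] 14.435199797346055 [ -0.0616203  -13.98031281  24.74385597] [ 0.884  0.468 -0.   ]
```

>>> play_rows(series=[[0, 0, 0.005, 0, 0, 0, 0], [0, 0, 0.005, 0, 0, 0, 0], [0, 0, 0, 0, 0, 0, 0]])

```text
clock: 17.1
position: [589.4, -217.3, 161.3]
ee_rot: [0.606, -0.365, 0.364, -0.606]
contact_force: [-0.6, 1.4, -1.0]
gripper_width: 14.2
```

Run:
```python
from h import *
P,Q,st=tool();p0=np.array([557.6,-234.2,147.8]);print(P,st['contact_force'],st['gripper_width'],Q.inv().apply(P-p0))
# swing: hinge in world from the grip's latched place
ex=Q.as_matrix()[:,0];ey=Q.as_matrix()[:,2]
H=p0+24*ex+120*ey;H[2]=0;print('hinge',H)
n=8;r=np.radians(31)/n
v=Q.inv().apply((P-H)*[1,1,0]);print(v)
w=np.array([0,r,0])  # tool y is down: + about y = clockwise from above
print((R.from_rotvec(w).apply(v)-v).round(2))
```

```text
[ 589.39311358 -217.26677644  161.26532638] [-0.57833166  1.4387232  -0.96070753] 14.229738365695694 [ -0.09069108 -13.49952823  36.00841094]
hinge [ 674.86498385 -199.2014151     0.        ]
[-24.0702502    0.11616925 -83.97861304]
[-5.62  0.    1.82]
```

Drawn back 36 mm with low forces. Swinging about the hinge now.

>>> play_rows(series=[[-0.0056, 0, 0.0015, 0, 0.068, 0, 0], [-0.0056, 0, 0.0015, 0, 0.068, 0, 0], [-0.0056, 0, 0.0015, 0, 0.068, 0, 0], [0, 0, 0, 0, 0, 0, 0]])

```text
clock: 17.5
position: [587.8, -200.6, 161.4]
ee_rot: [0.565, -0.425, 0.426, -0.564]
contact_force: [-0.3, -0.3, -1.4]
gripper_width: 14.2
```

```bash
cat >> h.py <<'E'
def gate():
    P,Q,st=tool();H=np.array([674.9,-199.2]);v=P[:2]-H
    r=np.hypot(*v);a0=np.arctan2(-.883*84+ -0.469*0,0)
    ang=np.arctan2(v[1],v[0]); ey=np.array([.883,.469]);ex=np.array([.469,-.883])
    y=-np.sqrt(r*r-24**2); base=np.arctan2(*( -24*ex+y*ey)[::-1]); th=(base-ang+np.pi)%(2*np.pi)-np.pi
    x=Q.as_matrix()[:,0]
    print(P.round(1),'gate',th.round(3),'pull',round(120+y,1),'tool turn',np.round(np.arctan2(-.883,.469)-np.arctan2(x[1],x[0]),3),st['contact_force'].round(1),round(st['gripper_width'],1))
E
python3 -c "from h import *;gate()"
```

```text
[ 587.8 -200.6  161.4] gate 0.193 pull 36.3 tool turn 0.209 [-0.3 -0.3 -1.4] 14.2
```

>>> play_rows(series=[[-0.0056, 0, 0.0016, 0, 0.066, 0, 0], [-0.0056, 0, 0.0016, 0, 0.066, 0, 0], [-0.0056, 0, 0.0016, 0, 0.066, 0, 0], [-0.0056, 0, 0.0016, 0, 0.066, 0, 0], [-0.0056, 0, 0.0016, 0, 0.066, 0, 0], [0, 0, 0, 0, 0, 0, 0], [0, 0, 0, 0, 0, 0, 0], [0, 0, 0, 0, 0, 0, 0]])

```text
clock: 18.3
position: [592.0, -173.5, 161.5]
ee_rot: [0.489, -0.51, 0.512, -0.488]
contact_force: [-0.7, 0.0, -1.2]
gripper_width: 14.5
```

```bash
python3 -c "
from h import *;gate()
d=snap('wrist','w10');snap('top','top2')
t=cv2.imread('pics/top2.png')
cv2.imwrite('pics/fin.png',np.hstack([cv2.resize(d['color'][:,120:520,::-1],(400,400)),cv2.resize(t[150:270,230:450][:, :],(400,218))if 0 else cv2.resize(t[130:270,350:490],(400,400),interpolation=2)]))
gate();
"
```

```text
[ 592.  -173.5  161.5] gate 0.509 pull 36.5 tool turn 0.534 [-0.7  0.  -1.2] 14.5
[ 592.  -173.4  161.5] gate 0.51 pull 36.5 tool turn 0.535 [-0.  -0.2 -1.3] 14.1
```

View pics/fin.png

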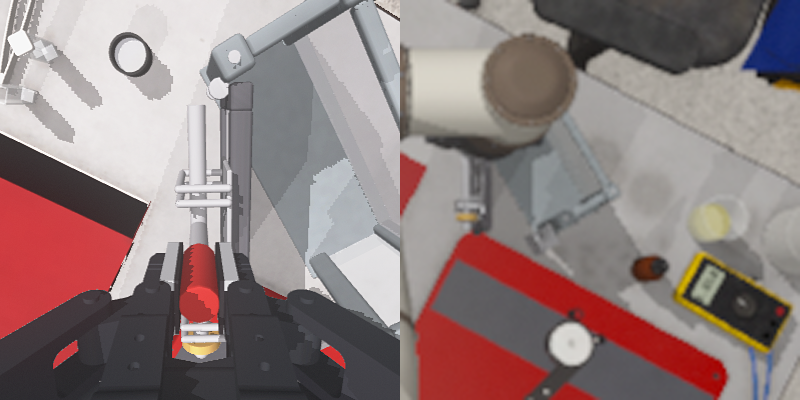

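The red grip is held between the pads at about (200,280), the rod is drawn back, and the gate is swung about 30° out from the fence. The top view shows the collar end clear of the keeper, with beaker and dropper unmoved. I'll compare the bystanders and block with the first top view, then hand in.

```bash
python3 -c "
from h import *
a,b=load('top0')['color'],load('top2')['color']
for n,(x0,y0,x1,y1) in dict(tape=(165,187,190,208),box=(180,165,210,195),beaker=(448,196,475,218),dropper=(428,216,448,232),block=(240,215,280,252)).items():
    print(n,cv2.absdiff(a[y0:y1,x0:x1],b[y0:y1,x0:x1]).mean().round(1))
gate();print(job_done());gate()
"
```

```text
tape 4.8
box 5.5
beaker 5.5
dropper 4.6
block 10.6
[ 592.  -173.4  161.5] gate 0.51 pull 36.5 tool turn 0.535 [-0.  -0.2 -1.3] 14.1
the job is handed in; nothing more can be done
None
the job is handed in; nothing more can be done
```

The job is handed in: both vials are in the bores, and the arm is still gripping the red grip and holding the gate open. No verdict came back.

- **Vials:** The pale vial went into the bore nearer the robot and the yellow one into the other. After I let go of the second vial, both caps showed within 5 pixels of where a fully seated vial should be, and equally deep. I did not view the vials again at the end.
- **Bolt and gate:** I lifted the bolt 14 mm and drew it back about 36 mm. I then swung the gate to about 0.51 rad (29°). The lift, draw and angle come from the arm's own position, not from a direct reading of the joints. At 18.3 s of the allowed 61 s the arm's position was steady.
- **Other things on the bench:** Comparing the first and last top-camera pictures, the areas around the tape roll, slide box, beaker and dropper changed very little. The block area changed more, as expected with vials now in it.

**Checks that disagreed or stayed open:**
- The finger opening read about 2 mm less than the known sizes: 24 mm on the 27 mm vials and 14 mm on the 16 mm grip.
- The first two-view estimates of the cap tops came out 3–4 mm low; the close view of the yellow vial agreed with the text.
- While seating the second vial I felt no clear force at the bottom, so I relied on the picture.
- The wrist force read only about 1 N while holding the gate, about the level of its noise, against the roughly 3 N given. The hold is shown by the picture and the finger opening instead.

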